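# Ink the stall's hand stamp and mark the teal carton

### The job

Take the hand stamp off its cork coaster, press it flat on the middle of the ink pad, then print its mark squarely in the centre of the white blank of the carton with the teal sleeve: press firmly until the stamp's spring is pushed well in, about three quarters of its travel, hold it still for half a second and lift it straight up without smearing. Do not push or shift that carton, do not crush it, and leave the other two cartons and the bottle alone. Finally stand the stamp upright, wholly on its cork coaster again, setting it down rather than dropping it, and let go.

Things in the scene. Friction and masses are not known exactly. Their poses are not given: they have to be found in the camera images.
- stamp_grip (a point): Hand stamp, loose, 82 mm tall, about 0.26 kg, standing upright. This point is the centre of its black upright handle, 53 mm above its printing face. The handle is 32 mm thick along the stamp's x, 40 mm wide along its y and runs from 28 to 82 mm above the printing face (brass cap on top); pinch it across x (or y). Under it is a wooden block 48 (x) by 72 (y) mm whose top lies 28 mm above the printing face; fingertips may rest on it. z points up out of the handle
- stamp_face (a point): Centre of the stamp's printing face (underside) with the spring relaxed; same axes as the stamp. The red printing die is 42 mm (x) by 64 mm (y) and looks the same after a half turn
- stamp_die (a joint): How far the red die (12 mm thick) is pushed up into the wooden block, in m: 0 relaxed, 0.010 fully in. Spring: it starts to move at about 3.6 N, is 6 mm in at about 11 N, 8 mm at 13 N and bottoms out at about 15.5 N, past which the stamp is rigid. The stamp's own weight does not push it in
- stamp: The whole hand stamp; origin at the centre of the printing face, z up out of the handle
- inkpad_top (a point): Centre of the violet felt of the open ink pad, at the height of its surface, 16 mm above the table. Felt 74 mm (x) by 104 mm (y), in a white tin 90 by 120 mm, 12 mm high; the flat open lid (8 mm high) lies beside the tin in its -x direction. Fixed to the table, rigid. z up
- inkpad: The ink pad; origin under the centre of the tin, at table height
- coaster_top (a point): Centre of the top of the cork coaster on which the stamp stands at first, 8 mm above the table; coaster 90 mm (x) by 115 mm (y), 8 mm thick, fixed
- coaster: The cork coaster; origin at the centre of its underside
- frame_teal (a point): Centre of the white blank with a dark border on top of the teal-sleeved carton, at the carton's top, 45 mm above the table. The blank is 58 mm (x) by 80 mm (y); the stamp fits with its x along the carton's x, either way round. z up
- carton_teal: The carton with the teal sleeve, 110 mm (x) by 150 mm (y) by 45 mm high, loose, 0.4 to 0.85 kg; origin at the centre of its underside
- carton_orange: A like carton with orange sleeve, same size, 0.6 kg, loose; to be left alone; origin at the centre of its underside
- carton_yellow: A like carton with yellow sleeve, same size, 0.6 kg, loose; to be left alone; origin at the centre of its underside
- remover: Pale pink bottle with a black cap, 44 mm across, 85 mm tall, loose, upright; not to be disturbed; origin at the centre of its underside
Things that resemble listed ones, but are neither listed nor needed, are in the scene too. Of the things that look like the coaster, the middle-sized one is meant.

How it is judged:
By the outcome, as a careful person would: the job done as asked, in the order asked, and still so for the second after the job is handed in, with the robot touching nothing.
It also fails if it takes over 67 s, if anything falls off the work surface, if the arm or the gripper's body presses on something with over 40 N, if the wrist force passes 120 N, or if a joint passes its speed limit or range.

### The arm

A 6-joint arm with a two-finger parallel gripper is mounted at the origin on the work surface. World frame = base frame: x ahead of the robot, y to its left, z up, the work surface at z = 0. Lengths are in mm, angles in rad, forces in N, time in s.
With the tool pointing down it reaches from about 300 to 775 mm from the base axis. Payload 14.6 kg.
Tool frame: the origin (TCP) lies on the centre line of the jaws, within the pads' length; the fingertips stand 19 mm ahead of it and the grasp point (between the pads) is the TCP (bot.tip_reach is the distance from the TCP to the fingertips, in mm); y points along the fingers, x is the direction in which the jaws open and shut, and the axes are right-handed (so a half turn about y gives the same grasp; the last joint's range is limited). The gripper opens to 85 mm and grips with 20 to 120 N. Pads are 22 mm wide; open, the fingers measure 114 mm over their backs; the gripper's body (76 mm by 85 mm) begins 54 mm behind the grasp point. The pads swing forward as they close: fully open they stand 13 mm farther back than shut.
Start: joints at [-1.31, 0.3, 1.521, -0, 1.321, -0.067], TCP at [177.071, -520.707, 250.281] pointing down, gripper open.
Joint ranges: [-3.03, 3.03], [-0.79, 2.21], [0.23, 2.52], [-1.04, 4.18], [0, 3.07], [-2.55, 2.55]. Speed limits (rad/s): [2.22, 2.22, 2.57, 3.14, 3.14, 3.14].

### API

Orientations are given as a unit quaternion [w, x, y, z].
In Python, from rig import bot gives the robot as it stands. Calls block until the motion is done:
- bot.move_to(position, orientation): joint-space move of the TCP to a pose.
- bot.servo_line(position, attitude=None, speed=150, until_force=None): straight line of the TCP; attitude=None keeps the orientation; speed is the mean speed in mm/s. With until_force (N) it stops when the force on the tool has changed by that much, and returns True; else False.
- bot.move_joints(angles): joint-space move.
- bot.move_gripper(opening, grip_force=None): finger opening in mm; grip_force is the grip in N (None keeps the last); returns when the fingers have stopped.
- bot.dwell(seconds).
- bot.ik(position, orientation): joint angles nearest the present ones, or None.
- bot.read_state(): the state.
- bot.read_camera(name): name is "scene" or "top" or "wrist"; returns a dict with "image" (420x560x3 uint8, blue, green, red), "depth" (420x560 float32, mm along the optical axis (not along the pixel's ray), 0 where there is no reading), "fovy" (degrees; the focal length in pixels is half the picture's height over the tangent of half this angle, whatever the lens; pixels are square), "cx", "cy" (the principal point, pixels), "eye" and "attitude" of the camera in the world; the wrist camera has in their place "mount" (4x4, takes a point from camera to tool coordinates, whose origin is the TCP and whose axes are the tool frame's). Camera axes: x right, y down, z forward; pixel columns grow to the right and rows downward; lengths in mm; the calibration is good to about 2 mm. The wrist camera is an equidistant fisheye: a pixel r from the principal point sees the ray r / f radians off the axis. A picture is of the moment at which its call begins: read the wrist's pose just before it.
A pose or a line that the arm cannot do raises bot.MotionError and nothing moves.
- bot.finish_job(): hands the job in, once; it reports no verdict.
The state is a dict: "clock": time; "joint_positions": joint angles; "qvel": joint speeds; "effort": joint torques, N m; "ee_pos": TCP position; "tool_rot": TCP orientation; "ft_force": force on the tool from outside, world axes, zero at the start; "moment": the same for the moment, N m; "grip_width": finger opening in mm.
Only numpy, scipy, OpenCV 4.12 (cv2) and the standard library are available. Lean on these libraries where they do the work, as an engineer would, in place of code of your own. Each camera call takes 0.05 s, during which the arm holds its last target. There are 200 camera calls.

## Working session

There is one attempt and no reset: what is moved stays moved. The work goes in short steps, each a Python script; the robot and the scene stay as the last script left them, time stands still between calls to the robot, and variables do not carry over. Pictures are saved under pics/ and viewed, about 8 in all and at most 12, crops included, and the job is handed in when it is done.

```bash
mkdir -p pics; ls
python3 - <<'E'
from rig import bot
import cv2, numpy as np, pickle
s=bot.read_state(); print(s['clock'],s['ee_pos'],s['tool_rot'],s['ft_force'],s['grip_width'],bot.tip_reach)
d={}
for n in('scene','top'):
    c=bot.read_camera(n); d[n]=c; cv2.imwrite(f'pics/{n}0.png',c['image']); print(n,c['fovy'],c['cx'],c['cy'],c['eye'],c['attitude'])
pickle.dump(d,open('cams0.pkl','wb'))
E
```

```text
pics
0.0 [ 177.0068359  -520.5097998   249.69454506] [ 0.57514758 -0.57460712  0.41205073 -0.41139532] [ 0.73303506 -0.60795168  0.41411582] 85.54788704264782 19.0
scene 42.88829229355036 274.26459415600857 203.2389625376468 [1303.89408431 -556.12057545  946.19144562] [-0.37855813  0.81385681  0.40049642 -0.18421037]
top 48.910578299917894 280.80132939542733 209.15707536488344 [ 409.23845217   61.1006521  1013.18907166] [-0.0290586   0.71465068 -0.69858585  0.02019423]
```

View pics/top0.png

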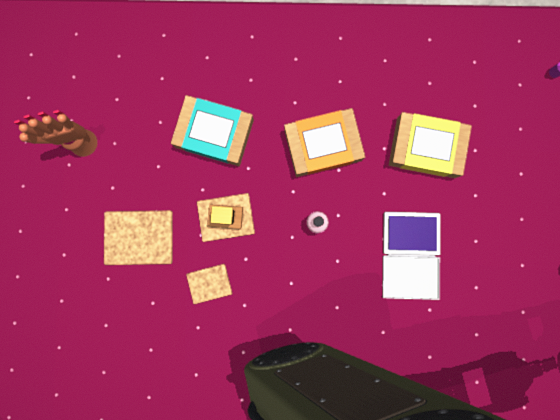

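View pics/scene0.png

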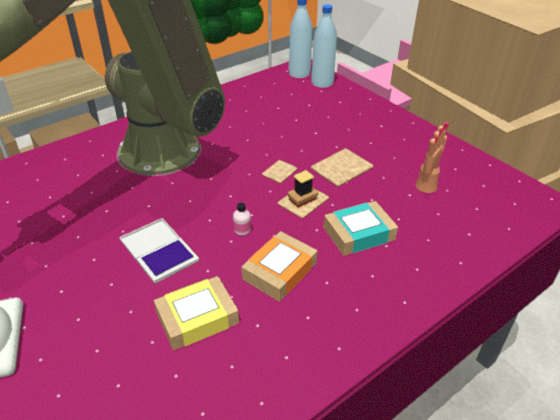

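The top view shows the teal blank at about (212,129), the stamp's cap at (222,216) on the middle-sized coaster (225,217), the felt at (412,233) with its lid below, and the bottle at (318,222). The scene view agrees. Next I segment these and project them.

```bash
cat > h.py <<'E'
import numpy as np, cv2
from scipy.spatial.transform import Rotation as R
def Rq(q): return R.from_quat([q[1],q[2],q[3],q[0]])
def proj(c,uv,z):
    """pinhole pixels -> world points on plane z"""
    uv=np.atleast_2d(uv).astype(float); f=c['image'].shape[0]/2/np.tan(np.radians(c['fovy'])/2)
    d=np.c_[(uv[:,0]-c['cx'])/f,(uv[:,1]-c['cy'])/f,np.ones(len(uv))]
    d=Rq(c['attitude']).apply(d); e=np.array(c['eye'])
    return e+d*((z-e[2])/d[:,2])[:,None]
def seg(img,lo,hi,box):
    h=cv2.cvtColor(img,cv2.COLOR_BGR2HSV); m=cv2.inRange(h,np.array(lo),np.array(hi))
    k=np.zeros_like(m); x0,y0,x1,y1=box; k[y0:y1,x0:x1]=m[y0:y1,x0:x1]
    cs,_=cv2.findContours(k,cv2.RETR_EXTERNAL,cv2.CHAIN_APPROX_NONE)
    return max(cs,key=cv2.contourArea)[:,0,:]
def rect(P):
    """world min-area rect: centre, short, long, yaw of the SHORT axis (object x) in (-pi/2,pi/2]"""
    (c,(w,h),a)=cv2.minAreaRect(P[:,:2].astype(np.float32)); a=np.radians(a)
    if w>h: w,h,a=h,w,a+np.pi/2
    a=(a+np.pi/2)%np.pi-np.pi/2
    return np.array(c),w,h,a
def quat(yaw):
    """tool pointing down, tool x (jaw axis) at yaw"""
    x=np.array([np.cos(yaw),np.sin(yaw),0]); y=np.array([0,0,-1.]); z=np.cross(x,y)
    q=R.from_matrix(np.c_[x,y,z]).as_quat(); return np.array([q[3],q[0],q[1],q[2]])
E
python3 - <<'E'
from h import *; import pickle
c=pickle.load(open('cams0.pkl','rb'))['top']; im=c['image']
print(Rq([ 0.57514758,-0.57460712,0.41205073,-0.41139532]).as_matrix().round(2))
T={'blank':((0,0,180),(180,60,255),(185,105,240,150),45),'cap':((20,120,150),(35,255,255),(205,200,240,230),90),
'felt':((110,80,30),(140,255,255),(380,205,445,258),16),'coaster':((8,20,60),(30,200,255),(190,190,260,245),8),'teal':((80,100,80),(100,255,255),(165,90,260,170),45),
'lid':((0,0,150),(180,60,255),(375,255,450,305),8),'orange':((0,0,180),(180,60,255),(300,115,350,165),45),'yellow':((0,0,180),(180,60,255),(405,120,460,165),45)}
for n,(lo,hi,b,z) in T.items():
    q=seg(im,lo,hi,b); P=proj(c,q,z); r=rect(P); D=c['depth'][q[:,1].min():q[:,1].max(),q[:,0].min():q[:,0].max()]
    print(n,r[0].round(1),round(r[1],1),round(r[2],1),'yaw',round(r[3],3), 'depth z',1013-np.median(D))
print('bottle',proj(c,[318,222],85))
x=cv2.resize(im[180:250,180:270],None,fx=8,fy=8,interpolation=cv2.INTER_CUBIC); cv2.imwrite('pics/crop1.png',x)
E
```

```text
[[ 0.32 -0.    0.95]
 [-0.95  0.    0.32]
 [-0.   -1.    0.  ]]
blank [646.2 227. ] 60.0 81.7 yaw -0.265 depth z 29.249756
cap [459.8 192.6] 33.3 41.7 yaw -0.044 depth z 86.33124
felt [ 433.9 -209.7] 71.7 101.1 yaw -0.003 depth z 19.984985
coaster [459.4 195.5] 90.1 114.7 yaw 0.179 depth z 5.327942
teal [644.4 227. ] 98.7 113.5 yaw 1.305 depth z 28.47174
lid [ 340.  -209.3] 94.1 120.5 yaw 0.008 depth z 13.218018
orange [624.9 -14.8] 60.4 82.4 yaw 0.268 depth z 34.167908
yellow [ 624. -243.] 60.4 82.7 yaw -0.173 depth z 37.169067
bottle [[449.68200602  -1.83664585  85.        ]]
```

View pics/crop1.png

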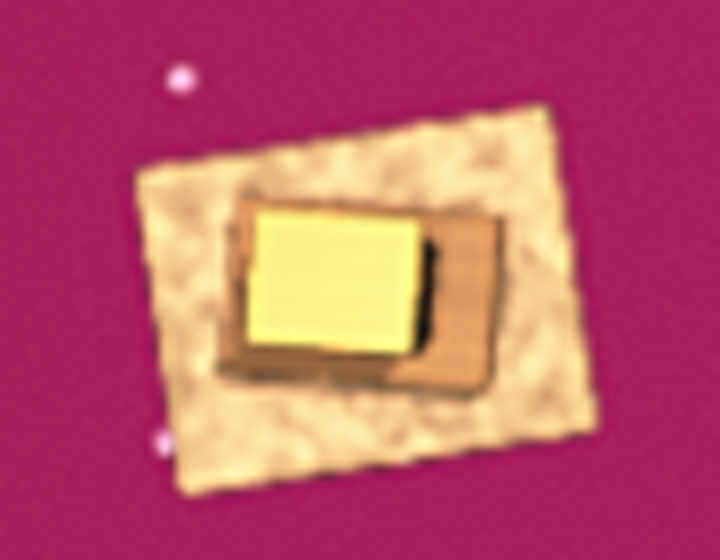

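Sizes, heights and reaches all match the given ones. Now I check IK and yaw choices, then look from near with the wrist camera over the felt, the blank and the stamp.

```bash
cat >> h.py <<'E'
def wcam(bot):
    s=bot.read_state(); c=bot.read_camera('wrist'); c['ee']=np.array(s['ee_pos']); c['q']=s['tool_rot']; return c
def wproj(c,uv,z):
    uv=np.asarray(uv,float).reshape(-1,1,2); f=c['image'].shape[0]/2/np.tan(np.radians(c['fovy'])/2)
    K=np.array([[f,0,c['cx']],[0,f,c['cy']],[0,0,1.]])
    n=cv2.fisheye.undistortPoints(uv,K,np.zeros(4))[:,0]
    M=np.array(c['mount']); Rw=Rq(c['q']).as_matrix()
    d=np.c_[n,np.ones(len(n))]@(Rw@M[:3,:3]).T; e=c['ee']+Rw@M[:3,3]
    return e+d*((z-e[2])/d[:,2])[:,None]
def lowseg(img,lo,hi,near):
    m=cv2.inRange(cv2.cvtColor(img,cv2.COLOR_BGR2HSV),np.array(lo),np.array(hi))
    cs,_=cv2.findContours(m,cv2.RETR_EXTERNAL,cv2.CHAIN_APPROX_NONE)
    return [k[:,0,:] for k in cs if cv2.contourArea(k)>near]
E
python3 - <<'E'
from h import *; from rig import bot; import pickle
for y in (-.044,-.044+np.pi):
  for n,p,dy in(('stamp',(460,193,60),0),('felt',(434,-210,70),.044),('blank',(646,227,98),-.22)):
    j=bot.ik(p,quat(y+dy)); print(n,round(y,2),None if j is None else np.round(j,2))
E
cat > look.py <<'E'
from h import *; from rig import bot; import pickle,sys
L={}
y0=-.044+np.pi*int(sys.argv[1])
for n,p,dy in(('felt',(434,-210,220),.04),('blank',(646,227,230),-.22),('stamp',(440,193,260),0)):
    bot.move_to(p,quat(y0+dy)); bot.dwell(.25); c=wcam(bot); L[n]=c
print(bot.read_state()['clock'],c['fovy'],c['cx'],c['cy'],np.round(c['mount'],3))
pickle.dump(L,open('wc.pkl','wb'))
cv2.imwrite('pics/w1.png',cv2.resize(np.hstack([L[n]['image'] for n in('blank','stamp')]),(800,300),interpolation=cv2.INTER_AREA))
E
```

```text
stamp -0.04 [ 0.32  0.44  1.83 -0.    0.87  0.37]
felt -0.04 [-0.53  0.39  1.87 -0.    0.88 -0.53]
blank -0.04 [ 0.28  0.74  1.22 -0.    1.18  0.55]
stamp 3.1 None
felt 3.1 None
blank 3.1 None
```

```bash
python3 look.py 0
```

```text
5.1167 65.70646984690485 278.6003161534997 206.84984338006922 [[   1.      -0.       0.       0.161]
 [  -0.      -0.305    0.952 -123.328]
 [   0.      -0.952   -0.305   79.061]
 [   0.       0.       0.       1.   ]]
```

View pics/w1.png

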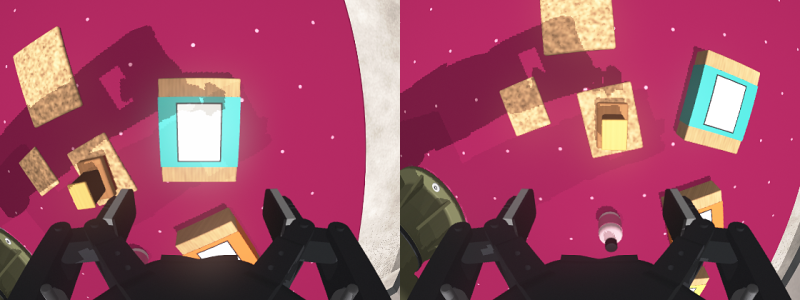

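Left (blank view): teal blank at about (279,184) full-resolution px. Right: stamp cap at (298,185) on its coaster. Measure them.

```bash
cat > meas.py <<'E'
from h import *; import pickle
L=pickle.load(open('wc.pkl','rb'))
W=((0,0,150),(180,70,255))
for v,n,lo,hi,z,near,amin in(('blank','blank',*W,45,(646,227),1000),('stamp','blank',*W,45,(646,227),500),('felt','felt',(110,80,30),(140,255,255),16,(434,-210),1000),
 ('stamp','cap',(20,110,120),(32,255,255),90,(460,193),300),('blank','cap',(20,110,120),(32,255,255),90,(460,193),300),('stamp','coaster',(8,20,60),(32,255,255),8,(460,195),1000),('blank','coaster',(8,20,60),(32,255,255),8,(460,195),1000)):
    c=L[v]
    for k in lowseg(c['image'],lo,hi,amin):
        r=rect(wproj(c,k,z))
        if np.hypot(*(r[0]-near))<35: print(v,n,r[0].round(1),round(r[1],1),round(r[2],1),'yaw',round(r[3],3),len(k))
E
python3 meas.py
```

```text
blank blank [646.4 227.3] 59.1 82.2 yaw -0.267 274
stamp blank [647.2 228.1] 59.3 81.1 yaw -0.267 207
felt felt [ 434.4 -207.7] 73.1 102.9 yaw -0.002 327
blank cap [461.6 194.8] 32.0 40.0 yaw -0.041 109
stamp coaster [460.3 198.1] 89.0 114.3 yaw 0.179 322
blank coaster [437.4 193.9] 114.9 141.4 yaw -1.396 366
```

Run:
```python
from h import *; import pickle
c=pickle.load(open('wc.pkl','rb'))['stamp']; im=c['image']; h=cv2.cvtColor(im,cv2.COLOR_BGR2HSV)
m=cv2.inRange(h,(24,110,150),(34,255,255)); 
print(h[185,298],h[200,298],h[150,298])
for a in((23,140),(24,110),(26,100),(24,150)):
    m=cv2.inRange(h,(a[0],a[1],100),(36,255,255)); cs,_=cv2.findContours(m[150:220,270:330].copy(),cv2.RETR_EXTERNAL,cv2.CHAIN_APPROX_NONE)
    if cs:
        k=max(cs,key=cv2.contourArea)[:,0]+[270,150]; r=rect(wproj(c,k,90)); print(a,r)
x=cv2.resize(im[105:235,240:370],None,fx=4,fy=4,interpolation=cv2.INTER_CUBIC); cv2.imwrite('pics/w2.png',x)
```

```text
[ 28  96 254] [ 28  96 254] [ 12 137 166]
(24, 110) (array([445.67828369, 190.04852295]), 12.30300521850586, 35.53089141845703, np.float64(0.34261217883976336))
(26, 100) (array([461.08370972, 194.54315186]), 30.439733505249023, 38.659095764160156, np.float64(-0.04014395763963652))
```

View pics/w2.png

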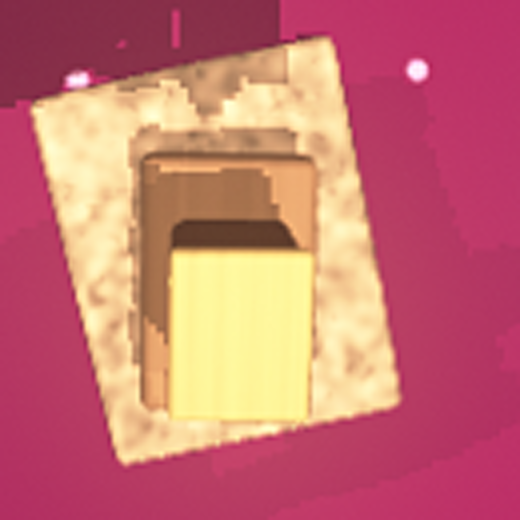

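The crop shows the brass cap cleanly; by wrist camera the stamp is at (461.1, 194.5) with yaw −0.041. The top camera agrees within 2 mm. Grasp.

Run:
```python
from h import *; from rig import bot; import pickle
q=quat(-.041); p=np.array([460.9,194.2,0])
bot.move_to(p+[0,0,125],q); 
print('down',bot.servo_line(p+[0,0,60],q,speed=90,until_force=8))
s=bot.read_state();print(s['ee_pos'],s['ft_force'])
bot.move_gripper(20,grip_force=70)
s=bot.read_state();print(s['ee_pos'],s['ft_force'],s['grip_width'])
bot.servo_line(p+[0,0,85],q,speed=60); bot.dwell(.2)
c=wcam(bot); s=bot.read_state();print(s['ee_pos'],s['ft_force'],s['moment'],s['clock'])
bot.servo_line(p+[0,0,140],q,speed=150); 
c2=bot.read_camera('scene'); pickle.dump((c,c2),open('g.pkl','wb'))
a=c['image']; b=cv2.resize(c2['image'][140:260,220:380],(560,420),interpolation=cv2.INTER_CUBIC)
cv2.imwrite('pics/g1.png',cv2.resize(np.hstack([a,b]),(800,300),interpolation=cv2.INTER_AREA))
```

```text
down False
[461.2037636  194.31094895  60.53583062] [ 0.4377644   0.20973815 -0.43543248]
[460.9836878  194.21620672  60.14661037] [-0.60095518 -0.23826805  2.12931527] 31.33355330960881
[460.76236566 194.15398147  84.72345331] [-0.50542662  0.68555119 -2.27956777] [ 0.01393139 -0.00072266  0.01851636] 7.95
```

View pics/g1.png

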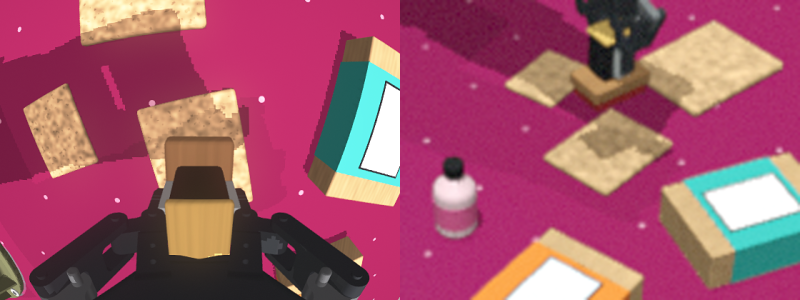

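Held upright in the jaws (width 31.3). Let me check the stamp's along-pad offset from the block's far edge and the cap's edge in the wrist image.

Run:
```python
from h import *; import pickle
c,_=pickle.load(open('g.pkl','rb')); im=c['image']; g=cv2.cvtColor(im,cv2.COLOR_BGR2HSV)
for col in(255,278,300): print(col,[(r,*g[r,col]) for r in range(184,202,1)][::1] if col==278 else '', )
R_=Rq(c['q']).as_matrix()
def tool(uv,z): return ((wproj(c,uv,c['ee'][2]+z)-c['ee'])@R_).round(1)
G=cv2.GaussianBlur(cv2.cvtColor(im,cv2.COLOR_BGR2GRAY),(3,3),0).astype(int)
for col in(250,265,278,290,310):
    d=np.diff(G[:,col]); print(col,'edges',[(r,d[r]) for r in range(175,300) if abs(d[r])>25])
print('block pts (tool x,y,z)',tool([[232,192],[279,192],[325,192]],-24.2))
print('cap', tool([[279,279],[235,279],[325,279]],30))
cv2.imwrite('pics/g2.png',cv2.resize(im[170:370,200:360],None,fx=3,fy=3,interpolation=cv2.INTER_CUBIC))
```

```text
255 
278 [(184, np.uint8(14), np.uint8(113), np.uint8(173)), (185, np.uint8(14), np.uint8(114), np.uint8(166)), (186, np.uint8(14), np.uint8(112), np.uint8(159)), (187, np.uint8(14), np.uint8(113), np.uint8(156)), (188, np.uint8(14), np.uint8(114), np.uint8(159)), (189, np.uint8(14), np.uint8(114), np.uint8(164)), (190, np.uint8(14), np.uint8(116), np.uint8(165)), (191, np.uint8(13), np.uint8(123), np.uint8(131)), (192, np.uint8(13), np.uint8(133), np.uint8(111)), (193, np.uint8(13), np.uint8(131), np.uint8(117)), (194, np.uint8(12), np.uint8(132), np.uint8(118)), (195, np.uint8(13), np.uint8(129), np.uint8(119)), (196, np.uint8(13), np.uint8(133), np.uint8(123)), (197, np.uint8(13), np.uint8(133), np.uint8(132)), (198, np.uint8(13), np.uint8(133), np.uint8(142)), (199, np.uint8(13), np.uint8(133), np.uint8(150)), (200, np.uint8(13), np.uint8(136), np.uint8(154)), (201, np.uint8(13), np.uint8(134), np.uint8(156))]
300 
250 edges [(232, np.int64(-31)), (233, np.int64(-29)), (278, np.int64(30))]
265 edges [(189, np.int64(-26)), (190, np.int64(-35)), (231, np.int64(-31)), (232, np.int64(-30)), (278, np.int64(33))]
278 edges [(231, np.int64(-29)), (232, np.int64(-29)), (278, np.int64(32))]
290 edges [(231, np.int64(-29)), (232, np.int64(-30)), (278, np.int64(32))]
310 edges [(190, np.int64(-28)), (278, np.int64(32))]
block pts (tool x,y,z) [[-21.8  24.2  39.2]
 [  0.4  24.2  39.1]
 [ 22.2  24.2  39.2]]
cap [[  0.3 -30.   24.2]
 [-14.3 -30.   24. ]
 [ 15.6 -30.   24. ]]
```

View pics/g2.png

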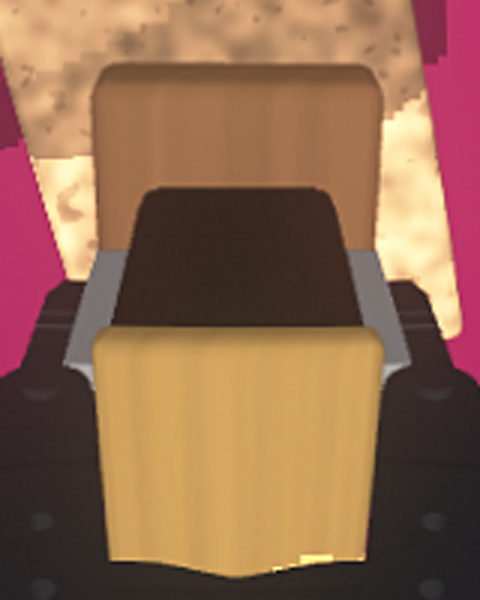

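Both edges show a narrow front-face/bevel strip below the true top edge, so I redo this with the top-edge rows (~286 for the cap, ~196 for the block) and a whole-outline cap check.

Run:
```python
from h import *; import pickle
c,_=pickle.load(open('g.pkl','rb')); R_=Rq(c['q']).as_matrix()
def tool(uv,z): return ((wproj(c,uv,c['ee'][2]+z)-c['ee'])@R_).round(1).tolist()
for r in(284,286,288): print('cap',r,tool([[279,r]],29.9))
for r in(194,196,198): print('block',r,tool([[279,r]],-24.1))
print('handle foot', tool([[279,232]],-24.1))
G=cv2.cvtColor(c['image'],cv2.COLOR_BGR2GRAY); print(G[274:296,279], G[186:206,279])
print('back edge cap',tool([[279,361]],29.9),tool([[279,358]],29.9))
L=pickle.load(open('wc.pkl','rb'))
for n in L: print(n,L[n]['ee'].round(1))
```

```text
cap 284 [[0.3, -29.9, 22.1]]
cap 286 [[0.3, -29.9, 21.4]]
cap 288 [[0.3, -29.9, 20.6]]
block 194 [[0.4, 24.1, 38.2]]
block 196 [[0.4, 24.1, 37.2]]
block 198 [[0.4, 24.1, 36.2]]
handle foot [[0.4, 24.1, 18.9]]
[ 45  46  45  45  42 104 113 119 127 136 146 154 162 164 167 169 169 169
 169 169 169 169] [127 125 124 129 129 102  86  89  91  91  94 100 108 114 117 118 121 122
 122 122]
back edge cap [[0.4, -29.9, -14.1]] [[0.4, -29.9, -12.4]]
felt [ 433.8 -210.5  220. ]
blank [646.1 226.4 230.2]
stamp [440.6 193.1 259.5]
```

In-hand offset is within ±1 mm, so the TCP stands for the stamp's centre. Ink it; this also calibrates contact height.

Run:
```python
from h import *; from rig import bot
q=quat(-.002); p=np.array([434.2,-208.4,0]); z=lambda h:p+[0,0,h]
x=bot.read_state()['ee_pos']; bot.servo_line([x[0],x[1],185],speed=150)
bot.move_to(z(185),q); bot.servo_line(z(80),q,speed=100); bot.dwell(.2)
s=bot.read_state(); print(s['ee_pos'],s['ft_force'],s['clock'],Rq(s['tool_rot']).as_matrix().round(3)[2])
print(bot.servo_line(z(66.5),speed=10,until_force=2.5)); s=bot.read_state(); print('contact',s['ee_pos'],s['ft_force'])
print(bot.servo_line(z(55),speed=6,until_force=6.5)); s=bot.read_state(); print('press',s['ee_pos'],s['ft_force'],s['moment'],s['grip_width'])
bot.dwell(.5); s=bot.read_state(); print('hold',s['ee_pos'],s['ft_force'],s['moment'])
bot.servo_line(z(80),speed=40); bot.servo_line(z(185),speed=150); bot.dwell(.1)
c=wcam(bot); s=bot.read_state(); print(s['ee_pos'],s['ft_force'],s['clock'])
import pickle; pickle.dump(c,open('g2.pkl','wb'))
cv2.imwrite('pics/i1.png',c['image'])
```

```text
[ 434.37155116 -208.47919394   80.40964168] [-0.70944127 -0.07703304 -2.33083296] 11.8583 [ 0.001 -1.    -0.   ]
True
contact [ 434.12514266 -208.35038836   68.10687032] [ 0.40878914 -0.97806849  1.27382938]
True
press [ 434.02313533 -208.3082179    62.53413982] [-1.99163296  0.44391674  9.54422757] [ 0.15393625  0.30025082 -0.01982127] 31.341790676030538
hold [ 434.0175604  -208.32538157   62.69432393] [-2.18624111  1.33630696  8.93040391] [ 0.10976139  0.19842058 -0.04257027]
[ 433.87802081 -208.24702236  184.02638707] [-0.04642576  0.34370044 -2.34716389] 16.0833
```

View pics/i1.png

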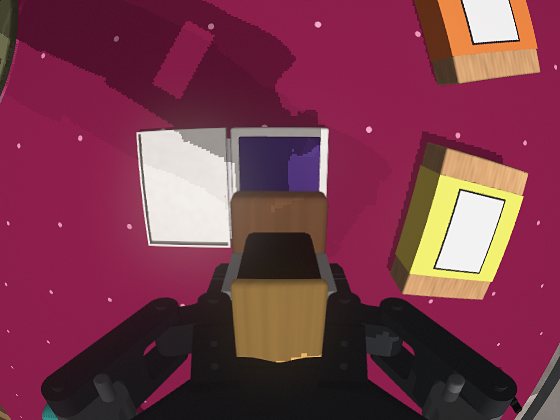

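The stamp has not shifted in the grip (cap and block edges on the same rows), and contact came exactly at the predicted height with about 6 mm compression. Now the print.

Run:
```python
from h import *; from rig import bot
q=quat(-.267); p=np.array([646.6,227.6,0]); z=lambda h:p+[0,0,h]
bot.move_to(z(185),q); bot.dwell(.1); c=bot.read_camera('top'); cv2.imwrite('pics/t2.png',c['image'])
bot.servo_line(z(108),q,speed=100); bot.dwell(.3)
s=bot.read_state(); f0=s['ft_force'][2]; print(s['ee_pos'],s['ft_force'],s['clock'],Rq(s['tool_rot']).as_matrix().round(3).tolist())
print(bot.servo_line(z(95.5),speed=8,until_force=2.5)); s=bot.read_state(); print('contact',s['ee_pos'],s['ft_force'][2]-f0); zc=97.1
print(bot.servo_line(z(89.2),speed=6,until_force=7.8)); s=bot.read_state(); print('press',s['ee_pos'],s['ft_force'],s['ft_force'][2]-f0)
for t in range(2):
    bot.dwell(.35); s=bot.read_state(); print('hold',s['ee_pos'],s['ft_force'],s['ft_force'][2]-f0,s['moment'])
```

```text
[646.71612786 227.64378646 108.4025319 ] [ 0.76377087  0.29913011 -3.12813288] 19.2167 [[0.965, 0.001, 0.264], [-0.264, 0.0, 0.965], [0.001, -1.0, 0.0]]
True
contact [646.54600351 227.59495927  97.09162429] 5.79303040326656
True
press [646.5669044  227.60523835  91.06144245] [-3.28961756 -1.285965   10.2330871 ] 13.361219982094784
hold [646.57562902 227.60408043  91.31637671] [-2.7980095  -1.0751336   8.74948899] 11.877621872858114 [-0.18495251  0.44313708 -0.01147527]
hold [646.5522045  227.63983416  91.31006941] [-2.63795225 -0.81016717  8.83828858] 11.966421454618622 [-0.19616725  0.42636148 -0.00147997]
```

About 6 mm in; I go 1.5 mm deeper, straight down.

Run:
```python
from h import *; from rig import bot
s=bot.read_state(); p=s['ee_pos']; 
z=lambda h:[646.6,227.6,h]
bot.servo_line(z(89.6),speed=5,until_force=5)
for t in range(2):
    bot.dwell(.1+.5*t); s=bot.read_state(); print('hold',s['ee_pos'],s['ft_force'],s['ft_force'][2]+2.35)
if s['ee_pos'][2]>90.1 and s['ft_force'][2]+2.35<12.2: print('shallow')
```

```text
hold [646.50815804 227.61883069  90.27965024] [-2.80596125 -1.81074151 10.28534334] 12.635343341611508
hold [646.52623442 227.59124004  90.27535235] [-1.75302129 -0.50847599  9.55920628] 11.909206281457001
shallow
```

Run:
```python
from h import *; from rig import bot
z=lambda h:[646.6,227.6,h]
bot.servo_line(z(88.9),speed=5,until_force=5)
for t in range(3):
    bot.dwell(.3); s=bot.read_state(); print('hold',s['ee_pos'],s['ft_force'],s['ft_force'][2]+2.35)
bot.servo_line(z(110),speed=30); bot.servo_line(z(200),speed=120)
# clear the view: toward the coaster
bot.move_to([460,197.5,190],quat(.179)); bot.dwell(.1)
c=bot.read_camera('top'); w=wcam(bot); print(bot.read_state()['clock'])
import pickle; pickle.dump((c,w),open('p.pkl','wb'))
a=cv2.resize(c['image'][85:180,160:265],(420,380),interpolation=cv2.INTER_CUBIC); b=cv2.resize(w['image'],(507,380))
cv2.imwrite('pics/p1.png',cv2.resize(np.hstack([a,b]),(800,328),interpolation=cv2.INTER_AREA))
W=((0,0,150),(180,70,255))
k=seg(c['image'],(0,0,180),(180,60,255),(185,105,240,150)); print('top blank',rect(proj(c,k,45)))
k=seg(c['image'],(110,60,30),(150,255,255),(185,105,240,150)); print('top mark',rect(proj(c,k,45)))
```

```text
hold [646.49424736 227.61273087  89.64811017] [-2.14415777 -0.50141111 10.33018524] 12.68018523799242
hold [646.49189416 227.5885135   89.63375895] [-1.89731923 -0.10565005 11.28371901] 13.633719013978453
hold [646.49055588 227.57836052  89.65369053] [-2.94921645 -0.99133135 10.44177527] 12.791775269362503
27.1
top blank (array([646.0111084 , 226.61187744]), 59.99091339111328, 82.62828826904297, np.float64(-0.26138686414629575))Traceback (most recent call last):
  File "<stdin>", line 15, in <module>
  File "h.py", line 14, in seg
    return max(cs,key=cv2.contourArea)[:,0,:]
           ~~~^^^^^^^^^^^^^^^^^^^^^^^^
ValueError: max() iterable argument is empty
```

View pics/p1.png

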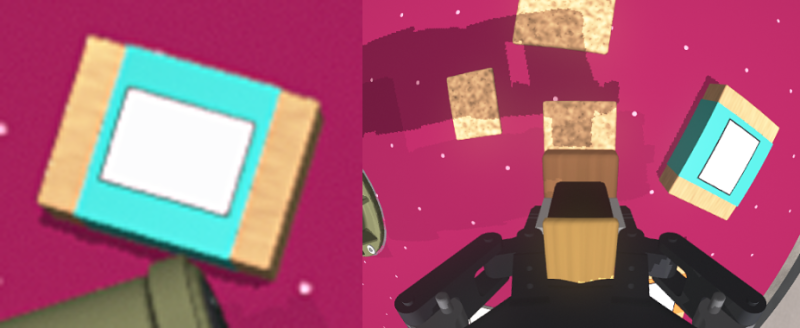

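The carton did not move (under 1 mm by the top camera). The print itself is not drawn in the pictures, nor does the felt show any trace. Compression was 7.5 mm at about 13 N, as asked. Now I set the stamp down on the coaster, which sits at the right of centre below the gripper in the wrist view.

Run:
```python
from h import *; from rig import bot; import pickle
z=lambda h:[460.0,197.5,h]
bot.servo_line(z(72),speed=90); bot.dwell(.2)
print(bot.servo_line(z(58.5),speed=8,until_force=2.2)); s=bot.read_state(); print('contact',s['ee_pos'],s['ft_force'])
x=s['ee_pos']
if x[2]<60: bot.servo_line([x[0],x[1],60.0],speed=5)
bot.dwell(.2); s=bot.read_state(); print(s['ee_pos'],s['ft_force'])
bot.move_gripper(85); bot.dwell(.3); s=bot.read_state(); print(s['ee_pos'],s['ft_force'],s['grip_width'])
bot.servo_line(z(130),speed=100); bot.servo_line(z(200),speed=150)
bot.move_to([430,-100,260],quat(.0)); bot.dwell(.2)
c=bot.read_camera('top'); d=bot.read_camera('scene'); print(bot.read_state()['clock'])
pickle.dump((c,d),open('e.pkl','wb'))
im=c['image']
for n,lo,hi,b,zz in(('cap',(20,120,150),(35,255,255),(200,195,245,235),90),('coaster',(8,20,60),(30,200,255),(190,190,260,245),8),('blank',(0,0,180),(180,60,255),(185,105,240,150),45)):
    print(n,rect(proj(c,seg(im,lo,hi,b),zz)))
a=cv2.resize(im[85:250,160:280],(437,600)); b=cv2.resize(d['image'][140:270,240:420],(363,262)); 
o=np.zeros((600,800,3),np.uint8); o[:,:437]=a; o[:262,437:]=b; cv2.imwrite('pics/e1.png',o)
```

```text
True
contact [459.97197574 197.50658156  60.23697956] [1.98480162 1.13563026 2.07499702]
[459.83723622 197.45483811  60.05034752] [2.83085815 0.17831683 1.6935394 ]
[459.44944856 197.29743192  59.76208704] [-0.28871735  0.50179574 -0.05194508] 85.21863560110607
34.0583
cap (array([459.43405151, 195.88749695]), 33.41030502319336, 41.887046813964844, np.float64(0.1878764275251661))
coaster (array([459.41094971, 195.47338867]), 90.22600555419922, 114.67393493652344, np.float64(0.17934053017827134))
blank (array([646.07354736, 226.56439209]), 60.06657791137695, 82.65494537353516, np.float64(-0.26497054686716126))
```

View pics/e1.png

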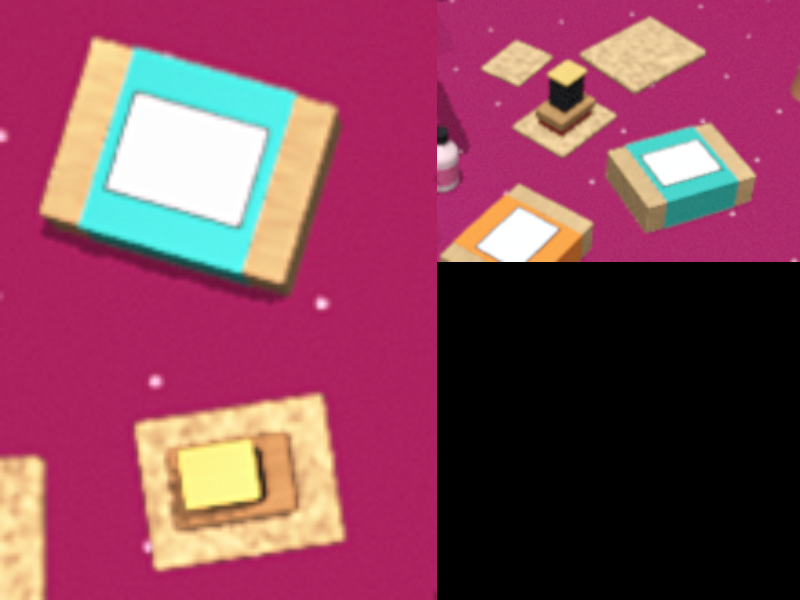

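The stamp stands upright, centred within 0.5 mm of its coaster. With the top camera's bias taken from this placement, the blank's centre is at about (646.6, 228.2), and the print was made at (646.5, 227.6). Hand in.

```bash
python3 -c "
from rig import bot
print(bot.finish_job(), bot.read_state()['clock'])"
```

```text
the job is handed in; nothing more can be done
the job is handed in; nothing more can be done
```

The stamp was inked, pressed on the teal carton's blank and set back on its coaster, and the job was handed in at about 34 s. I could not see the printed mark: the pictures show no ink on the blank and no trace on the felt. So the print is judged from position and force alone.

- **Inking:** I pressed on the middle of the felt, about 6 mm of spring travel at about 11 N, and held it for half a second.
- **Print:**
  - The first press stopped short, at about 6 mm. I went deeper in two straight-down steps to about 7.5 mm at about 13 N, held still for 0.9 s and lifted straight up.
  - I estimate the print is within about 1 mm of the blank's centre and 0.01 rad of square. The cameras disagreed with each other by up to 2.6 mm.
- **Teal carton:** the top camera showed its blank moved by less than 1 mm.
- **Stamp return:** it was set down on light contact and released. It stands upright, within 0.5 mm of the coaster's centre.
- **Other objects:** I did not measure the orange and yellow cartons or the bottle again afterwards. The arm passed well above them, with the stamp's face at about 130 mm.

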